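# Pack the tool batteries into their case

## Task

Pack up the tool batteries on this building-site bench: first lift the open carton of screws off the case and set it on the green plasterboard offcut, keeping it upright so nothing spills, then open the lid as far as its stop. Stand every battery that is lying about on the bench on its base in a bay of the case, one per bay with the contacts up, then shut the lid fully and put the carton back on top of it. Leave the tape roll and the screwdriver alone.

Things in the scene. Friction and masses are not known exactly. Their poses are not given: they have to be found in the camera images.
- case: teal battery case, open box 185 (own x) x 270 (own y) x 85 mm high, 5 mm walls and floor, fixed to the bench. Origin: centre of the underside; x points from the handle side to the hinge side, z up. A 15 mm wide filler block, 81 mm high, runs along the inside of the hinge wall. The bays are reached from above with the lid open.
- lid (a joint): hinge angle of the teal lid in rad: 0 shut, 1.75 at its stop (leaning 10 degrees back beyond upright). It is stiff (0.42 N m of friction) and stays where it is left; about 2 to 4 N at the handle moves it.
- lid_hinge (a point): middle of the hinge line, at the case's far (+x) upper rim, 85 mm above the bench; the hinge line runs along case y
- lid_handle (a point): middle of the lid's handle bar: a round black bar, 12 mm diameter, 110 mm long along case y, 38 mm in front of the lid's free edge and in the lid's plane, clear on all sides; it lies 223 mm from the hinge line and, shut, 89 mm above the bench. Held between two fingers that close along case x it can turn in them as the lid swings.
- lid_top (a point): centre of the lid's outer face (lid panel 185 x 270 x 8 mm); 93 mm above the bench when shut; its z points out of the face
- bay0 (a point): centre of the floor of one of four bays in the case (handle side, +y). Each bay is 78 mm along case x by 128 mm along case y, with 33 mm high dividers between them; a battery stands in it on its underside, long side along case y, either way round. Floor 5 mm above the bench.
- bay1 (a point): centre of the floor of one of four bays in the case (handle side, -y). Each bay is 78 mm along case x by 128 mm along case y, with 33 mm high dividers between them; a battery stands in it on its underside, long side along case y, either way round. Floor 5 mm above the bench.
- bay2 (a point): centre of the floor of one of four bays in the case (hinge side, +y). Each bay is 78 mm along case x by 128 mm along case y, with 33 mm high dividers between them; a battery stands in it on its underside, long side along case y, either way round. Floor 5 mm above the bench.
- bay3 (a point): centre of the floor of one of four bays in the case (hinge side, -y). Each bay is 78 mm along case x by 128 mm along case y, with 33 mm high dividers between them; a battery stands in it on its underside, long side along case y, either way round. Floor 5 mm above the bench.
- battery0: tool battery: black block 108 (own x) x 66 (own y) x 40 mm high with a teal band, and centred on its top a grey rail 70 (x) x 44 (y) x 24 mm high with brass contacts, the place to grip it (44 mm across own y); 64 mm high in all, 0.35 to 0.65 kg. Origin: centre of the underside, z up. Its two ends are interchangeable. Two to four of battery0..battery3 are present; an absent one reads None.
- battery1: tool battery: black block 108 (own x) x 66 (own y) x 40 mm high with a teal band, and centred on its top a grey rail 70 (x) x 44 (y) x 24 mm high with brass contacts, the place to grip it (44 mm across own y); 64 mm high in all, 0.35 to 0.65 kg. Origin: centre of the underside, z up. Its two ends are interchangeable. Two to four of battery0..battery3 are present; an absent one reads None.
- battery2: tool battery: black block 108 (own x) x 66 (own y) x 40 mm high with a teal band, and centred on its top a grey rail 70 (x) x 44 (y) x 24 mm high with brass contacts, the place to grip it (44 mm across own y); 64 mm high in all, 0.35 to 0.65 kg. Origin: centre of the underside, z up. Its two ends are interchangeable. Two to four of battery0..battery3 are present; an absent one reads None.
- battery3: tool battery: black block 108 (own x) x 66 (own y) x 40 mm high with a teal band, and centred on its top a grey rail 70 (x) x 44 (y) x 24 mm high with brass contacts, the place to grip it (44 mm across own y); 64 mm high in all, 0.35 to 0.65 kg. Origin: centre of the underside, z up. Its two ends are interchangeable. Two to four of battery0..battery3 are present; an absent one reads None.
- carton: open carton of screws, white and teal, 90 (own x) x 50 (own y) x 52 mm high with an upright brown cardboard flap (seen only, not felt) at its +x end up to 85 mm high; solid to the touch, about 0.35 kg, starts on the closed lid. Origin: centre of the underside, z up. Grip it across own y.
- offcut: green plasterboard offcut lying fixed on the bench, 150 (own x) x 140 (own y) x 9 mm thick. Origin: centre of the underside; its top is at 9 mm.
- tape: yellow roll of tape lying flat, 100 mm diameter, 48 mm high, bystander; leave alone. It and the offcut lie on opposite sides of the case, sides vary.
- driver: red-handled screwdriver lying on the bench just beyond the case (hinge side), about 200 mm long and 30 mm thick, bystander; leave alone
Not all that is in view belongs to the job. What is shaped like the battery2 but purple is not meant. Leave any purple look-alike of the battery3 alone.

How it is judged (in metres and radians):
On the way, in this order (a step that is already met when the one before it is completed fails the run):
1. the carton stands upright on the green offcut, let go (x of carton in the frame of offcut between -0.075 and 0.075 m and y of carton in the frame of offcut between -0.07 and 0.07 m and z of carton in the frame of offcut between 0.004 and 0.014 m and angle between carton's own z axis and vertical below 0.12 rad and contact force between the fingers and carton below 0.1 N), for 0.2 s.
2. the lid is open to its stop (over 1.69 rad) (value of joint lid above 1.69 rad), for 0.2 s.
3. every battery stands on its base in a bay (x of battery0 in the frame of case between -0.09 and 0.075 m and y of battery0 in the frame of case between -0.13 and 0.13 m and z of battery0 in the frame of case between -0.005 and 0.013 m and angle between each of battery0, battery1, battery2, battery3's own z axis and vertical below 0.15 rad and x of battery1 in the frame of case between -0.09 and 0.075 m and y of battery1 in the frame of case between -0.13 and 0.13 m and z of battery1 in the frame of case between -0.005 and 0.013 m and x of battery2 in the frame of case between -0.09 and 0.075 m and y of battery2 in the frame of case between -0.13 and 0.13 m and z of battery2 in the frame of case between -0.005 and 0.013 m and x of battery3 in the frame of case between -0.09 and 0.075 m and y of battery3 in the frame of case between -0.13 and 0.13 m and z of battery3 in the frame of case between -0.005 and 0.013 m), for 0.2 s.
4. the lid is shut (under 0.05 rad) (value of joint lid below 0.05 rad), for 0.2 s.
At the end, for the whole second after the job is handed in: Lid shut (under 0.05 rad); every battery present stands upright on the case's floor in a bay (within 8 mm of the floor, tilt under 0.15 rad); the carton stands upright on the lid (underside within 8 mm of the lid's face, its centre over the lid, tilt under 0.12 rad); all at rest (all of step 3 and value of joint lid below 0.05 rad and x of carton in the frame of lid_top between -0.075 and 0.075 m and y of carton in the frame of lid_top between -0.115 and 0.115 m and z of carton in the frame of lid_top between -0.006 and 0.008 m and angle between carton's own z axis and vertical below 0.12 rad and linear speed of each of battery0, battery1, battery2, battery3, carton below 0.02 m/s); the robot touches nothing.
It fails at once if the open carton is tipped by more than 0.6 rad, spilling screws (angle between carton's own z axis and vertical above 0.6 rad).
It fails at once if the tape roll or screwdriver is moved by more than 5 cm (distance of any of tape, driver from where it was at the start of the episode above 0.05 m).
Of battery0, battery1, battery2, battery3 only 2 to 4 are there at a start; the rules pass over those that are not, and their reading is None.
At some moment in a run one of battery0, battery1, battery2, battery3 may be knocked a few centimetres aside while the robot is not near it.
It also fails if it takes over 210 s, if anything falls off the work surface, if the arm or the gripper's body presses on something with over 40 N, if the wrist force passes 120 N, or if a joint passes its speed limit or range.

## Robot

A 6-joint arm with a two-finger parallel gripper is mounted at the origin on the work surface. World frame = base frame: x ahead of the robot, y to its left, z up, the work surface at z = 0. Lengths are in mm, angles in rad, forces in N, time in s.
With the tool pointing down it reaches from about 325 to 875 mm from the base axis. Payload 4.4 kg.
Tool frame: the origin (TCP) lies on the centre line of the jaws, within the pads' length; the fingertips stand ahead of it and the grasp point (between the pads) lies 6 mm ahead of it (ctrl.tcp_to_tips is the z of the fingertips in the tool frame, in mm); z points along the fingers, y is the direction in which the jaws open and shut (so a half turn about z gives the same grasp; the last joint's range is limited). The gripper opens to 85 mm and grips with 20 to 120 N. Pads are 22 mm wide; open, the fingers measure 114 mm over their backs; the gripper's body (76 mm by 85 mm) begins 54 mm behind the grasp point. The pads swing forward as they close: fully open they stand 13 mm farther back than shut.
Start: joints at [0.951, 0.207, 1.542, -0, 1.393, -0.15], TCP at [260.317, 512.701, 256.282] pointing down, gripper open.
Joint ranges: [-2.73, 2.73], [-0.86, 2.22], [0.23, 2.46], [-1.11, 4.25], [0.08, 2.63], [-2.82, 2.82]. Speed limits (rad/s): [2.79, 2.79, 3.14, 3.14, 3.14, 3.14].

## Interface

Orientations are given as a 3x3 rotation matrix whose columns are the frame's x, y, z axes.
In Python, from plant import ctrl, sensors, optics gives the robot as it stands. Calls block until the motion is done:
- ctrl.move_ptp(position, orientation): joint-space move of the TCP to a pose.
- ctrl.move_l(position, rot=None, vel=150, threshold=None): straight line of the TCP; rot=None keeps the orientation; vel is the mean speed in mm/s. With threshold (N) it stops when the force on the tool has changed by that much, and returns True; else False.
- ctrl.set_joints(angles): joint-space move.
- ctrl.gripper_to(opening, force=None): finger opening in mm; force is the grip in N (None keeps the last); returns when the fingers have stopped.
- ctrl.hold(seconds).
- ctrl.solve_ik(position, orientation): joint angles nearest the present ones, or None.
- sensors.read_state(): the state.
- optics.grab_frame(name): name is "scene" or "top" or "wrist"; returns (picture, depth): 400x640x3 uint8, red, green, blue; 400x640 float32, mm along the optical axis (not along the pixel's ray), 0 where there is no reading.
- optics.camera_params(name): a dict with "mtx" (3x3 intrinsics, pixels), "R" (3x3) and "t" (3): a world point X has camera coordinates R X + t; the wrist camera has in their place "T_tool_cam" (4x4, takes a point from camera to tool coordinates, whose origin is the TCP and whose axes are the flange's). Camera axes: x right, y down, z forward; pixel columns grow to the right and rows downward; lengths in mm; the calibration is good to about 2 mm. A picture is of the moment at which its call begins: read the wrist's pose just before it. camera_params takes no time and is no camera call.
A pose or a line that the arm cannot do raises ctrl.MotionError and nothing moves.
- ctrl.finish_job(): hands the job in, once; it reports no verdict.
The state is a dict: "t": time; "q": joint angles; "qvel": joint speeds; "tau": joint torques, N m; "eef_pos": TCP position; "eef_rot": TCP orientation; "force": force on the tool from outside, world axes, zero at the start; "wrist_torque": the same for the moment, N m; "grip_width": finger opening in mm.
Only numpy, scipy, OpenCV 4.12 (cv2) and the standard library are available. Lean on these libraries where they do the work, as an engineer would, in place of code of your own. Each camera call takes 0.05 s, during which the arm holds its last target. There are 200 camera calls.

## Working session

There is one attempt and no reset: what is moved stays moved. The work goes in short steps, each a Python script; the robot and the scene stay as the last script left them, time stands still between calls to the robot, and variables do not carry over. Pictures are saved under pics/ and viewed, about 12 in all and at most 16, crops included, and the job is handed in when it is done.

```bash
ls; mkdir -p pics
python3 - <<'E'
from plant import ctrl,sensors,optics
import cv2,numpy as np
for n in("top","scene"):
    p,d=optics.grab_frame(n); cv2.imwrite(f"pics/{n}0.png",p[...,::-1]); np.savez(f"{n}0.npz",p=p,d=d)
    c=optics.camera_params(n); print(n,c)
print(optics.camera_params("wrist"),ctrl.tcp_to_tips, sensors.read_state()["t"])
E
```

```text
pics
top {'mtx': array([[500.97125762,   0.        , 317.96522931],
       [  0.        , 500.97125762, 191.68785164],
       [  0.        ,   0.        ,   1.        ]]), 'R': array([[-0.00725289, -0.99967047, -0.02462429],
       [-0.99569788,  0.00949447, -0.09217153],
       [ 0.09237495,  0.02384984, -0.99543862]]), 't': array([  31.18144033,  555.29896069, 1273.32756694])}
scene {'mtx': array([[417.65929198,   0.        , 312.22061741],
       [  0.        , 417.65929198, 193.39688695],
       [  0.        ,   0.        ,   1.        ]]), 'R': array([[-0.23481276,  0.97194598,  0.01356397],
       [ 0.75400017,  0.19093037, -0.62851359],
       [-0.61347103, -0.13735577, -0.77768032]]), 't': array([ 135.52760345, -369.79669754, 1650.72661197])}
{'mtx': array([[325.35564744,   0.        , 317.22056542],
       [  0.        , 325.35564744, 198.8652596 ],
       [  0.        ,   0.        ,   1.        ]]), 'T_tool_cam': array([[ 5.13856417e-07, -9.60249201e-01, -2.79144179e-01,
         6.93783601e+01],
       [ 9.99999948e-01, -8.99451011e-05,  3.11249793e-04,
         8.14338383e-01],
       [-3.23985016e-04, -2.79144164e-01,  9.60249150e-01,
        -1.18316141e+02],
       [ 0.00000000e+00,  0.00000000e+00,  0.00000000e+00,
         1.00000000e+00]])} 25.0 0.1
```

View pics/top0.png

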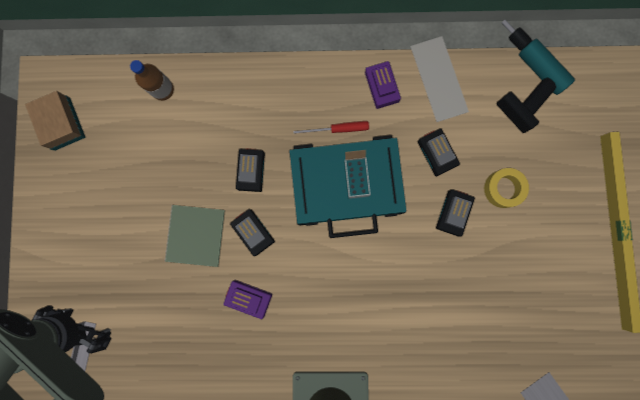

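View pics/scene0.png

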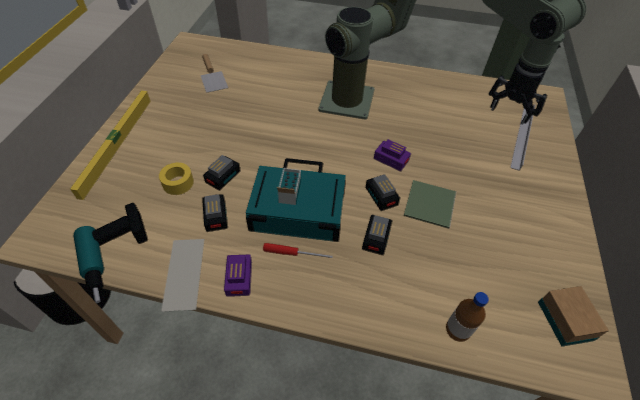

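Top view (pixels): the batteries that count are black, at (250,170), (252,232), (438,152) and (456,213). The look-alikes to leave are purple, at (248,299) and (383,85), and the drill at (535,80) is also not part of the job. The carton is at (357,175) on the lid, the handle at (354,230), the offcut at (195,236), the tape at (507,187) and the driver at (335,128).

```bash
cat > h.py <<'E'
from plant import ctrl,sensors,optics
import cv2,numpy as np
def cloud(name,d,pose=None):
    c=optics.camera_params(name); K=c["mtx"]
    v,u=np.mgrid[:d.shape[0],:d.shape[1]]
    P=np.stack([(u-K[0,2])/K[0,0]*d,(v-K[1,2])/K[1,1]*d,d],-1).astype(float)
    if name=="wrist":
        p,R=pose; T=c["T_tool_cam"]; P=P@T[:3,:3].T+T[:3,3]; W=P@R.T+p
    else: W=(P-c["t"])@c["R"]
    W[d<=0]=np.nan; return W
def grab(name,save=None):
    s=sensors.read_state(); p,d=optics.grab_frame(name)
    if save: cv2.imwrite(f"pics/{save}.png",p[...,::-1])
    return p,cloud(name,d,(np.array(s["eef_pos"]),np.array(s["eef_rot"])))
def rect(pts):
    """centre, (long,short), angle of long axis"""
    (c,(w,h),a)=cv2.minAreaRect(np.float32(pts)); a=np.radians(a)
    if w<h: w,h,a=h,w,a+np.pi/2
    a=(a+np.pi/2)%np.pi-np.pi/2
    return np.array(c),(w,h),a
def down(yaw):
    """tool down, jaws (tool y) along world direction yaw"""
    y=np.array([np.cos(yaw),np.sin(yaw),0]); z=np.array([0,0,-1.]); return np.stack([np.cross(y,z),y,z],1)
def comps(W,mask,minpx=40):
    n,l,st,ce=cv2.connectedComponentsWithStats(mask.astype(np.uint8),connectivity=4)
    return [(l==i,ce[i]) for i in range(1,n) if st[i,4]>=minpx]
E
python3 - <<'E'
from h import *
z=np.load("top0.npz"); p,d=z["p"],z["d"]; W=cloud("top",d); Z=W[...,2]
hsv=cv2.cvtColor(p,cv2.COLOR_RGB2HSV)
print("bench z",np.nanmedian(Z[250:300,320:500]))
def show(n,m,mn=40):
    for l,c in comps(W,m,mn):
        r=rect(W[l][:,:2]); print(n,c.round(),l.sum(),"xy",r[0].round(1),np.round(r[1],1),round(r[2],3),"z",np.nanmedian(Z[l]).round(1),"med",np.nanmedian(W[l][:,:2],0).round(1))
win=np.zeros(Z.shape,bool); win[60:320,160:540]=1
show("rail",win&(Z>54)&(Z<72))
show("body+rail",win&(Z>30)&(Z<72))
show("lid",win&(Z>86)&(Z<100),400)
show("carton",win&(Z>125)&(Z<152),40)
show("flap",win&(Z>160)&(Z<190),5)
g=win&(np.abs(Z-9)<6)&(hsv[...,0]>40)&(hsv[...,0]<90)&(hsv[...,1]>40)
show("offcut",g,300)
E
```

```text
bench z 0.12180072936895547
rail [383.  80.] 486 xy [ 839.1 -143.9] [71.4 45. ] 0.283 z 63.7 med [ 837.2 -143.5]
rail [165.  86.] 49 xy [834.5 421.6] [46.8 13.1] -0.259 z 62.9 med [830.2 419. ]
rail [520. 110.] 549 xy [ 756.2 -488. ] [109.6  31.2] 0.723 z 65.5 med [ 754.6 -486. ]
rail [441. 149.] 501 xy [ 656.9 -285.7] [69.5 45.3] 0.446 z 63.9 med [ 655.6 -284.4]
rail [247. 168.] 483 xy [615.2 205.5] [70.1 45. ] -0.083 z 63.5 med [614.4 205.3]
rail [458. 212.] 521 xy [ 499.5 -323.4] [71.5 44.2] -0.329 z 64.5 med [ 498.1 -322.3]
rail [249. 232.] 492 xy [452.8 199. ] [70.3 44. ] 0.628 z 63.5 med [452.2 199. ]
rail [245. 300.] 520 xy [282.8 209.5] [69.7 44.5] 1.212 z 63.4 med [283.  208.7]
body+rail [534.  65.] 141 xy [ 879.  -539.9] [57.  19.1] 0.688 z 43.2 med [ 879.3 -537.7]
body+rail [382.  83.] 1038 xy [ 838.3 -144.1] [108.5  66.7] 0.283 z 45.4 med [ 832.  -142.2]
body+rail [165.  88.] 122 xy [831.5 424.4] [53.3 16.1] -0.359 z 48.6 med [827.9 420.7]
body+rail [523. 108.] 1013 xy [ 764.7 -512.8] [115.7 107.8] -1.239 z 58.8 med [ 765.5 -499. ]
body+rail [438. 151.] 1084 xy [ 657.8 -284.9] [109.   67.6] 0.458 z 44.9 med [ 653.8 -281. ]
body+rail [249. 169.] 1065 xy [616.2 205.6] [109.6  67.3] -0.06 z 43.6 med [611.9 202.3]
body+rail [507. 187.] 911 xy [ 561.1 -454.9] [100.1  98.2] 1.518 z 47.8 med [ 560.6 -453.9]
body+rail [455. 212.] 1118 xy [ 499.8 -324. ] [110.  67.] -0.354 z 44.4 med [ 498.  -318.6]
body+rail [251. 232.] 1091 xy [453.4 199.3] [109.5  66.1] 0.629 z 43.4 med [452.2 195.8]
body+rail [246. 299.] 1135 xy [282.7 209.9] [108.6  67.4] 1.216 z 43.5 med [284.6 205.7]
lid [346. 183.] 7557 xy [561.1 -47.5] [270.3 238.8] -1.468 z 93.3 med [568.6 -31.4]
carton [357. 176.] 849 xy [581.  -67.9] [92.5 50.3] 0.098 z 134.7 med [581.7 -68.6]
flap [355. 153.] 95 xy [631.9 -63.5] [47.   9.4] -1.506 z 170.2 med [632.6 -63.1]
```

Run:
```python
from h import *
z=np.load("top0.npz"); p,d=z["p"],z["d"]; W=cloud("top",d); Z=W[...,2]
m=np.zeros(Z.shape,bool); m[195:280,155:235]=1
m&=(Z>5)&(Z<14)
for l,c in comps(W,m,300): print("offcut",rect(W[l][:,:2]),np.nanmedian(Z[l]))
m=np.zeros(Z.shape,bool); m[125:240,285:412]=1
m&=(Z>84)&(Z<101); P=W[m][:,:2]
for yaw in (0.095,0.103,.11):
  R=np.array([[np.cos(yaw),-np.sin(yaw)],[np.sin(yaw),np.cos(yaw)]]); q=(P-[578,-45.7])@R
  h,e=np.histogram(q[:,0],np.arange(-144,112,4)); print(yaw,list(zip(e.astype(int),h))[:16],list(zip(e.astype(int),h))[-14:])
  print(np.percentile(q[np.abs(q[:,0])<60][:,1],[.3,99.7]))
  k=q[q[:,0]<-118]; print("handle y",k[:,1].min(),k[:,1].max())
```

```text
offcut (array([445.75408936, 353.73635864]), (150.6899871826172, 142.11944580078125), np.float64(-0.10741354256227531)) 8.64769689359119
0.095 [(np.int64(-144), np.int64(0)), (np.int64(-140), np.int64(10)), (np.int64(-136), np.int64(80)), (np.int64(-132), np.int64(83)), (np.int64(-128), np.int64(74)), (np.int64(-124), np.int64(17)), (np.int64(-120), np.int64(15)), (np.int64(-116), np.int64(16)), (np.int64(-112), np.int64(16)), (np.int64(-108), np.int64(15)), (np.int64(-104), np.int64(19)), (np.int64(-100), np.int64(14)), (np.int64(-96), np.int64(50)), (np.int64(-92), np.int64(179)), (np.int64(-88), np.int64(181)), (np.int64(-84), np.int64(180))] [(np.int64(52), np.int64(149)), (np.int64(56), np.int64(137)), (np.int64(60), np.int64(146)), (np.int64(64), np.int64(138)), (np.int64(68), np.int64(146)), (np.int64(72), np.int64(165)), (np.int64(76), np.int64(186)), (np.int64(80), np.int64(168)), (np.int64(84), np.int64(177)), (np.int64(88), np.int64(158)), (np.int64(92), np.int64(49)), (np.int64(96), np.int64(54)), (np.int64(100), np.int64(37)), (np.int64(104), np.int64(0))]
[-134.14882758
[... 1411 characters left out ...]
 (np.int64(-104), np.int64(17)), (np.int64(-100), np.int64(14)), (np.int64(-96), np.int64(51)), (np.int64(-92), np.int64(177)), (np.int64(-88), np.int64(183)), (np.int64(-84), np.int64(181))] [(np.int64(52), np.int64(144)), (np.int64(56), np.int64(144)), (np.int64(60), np.int64(138)), (np.int64(64), np.int64(140)), (np.int64(68), np.int64(151)), (np.int64(72), np.int64(176)), (np.int64(76), np.int64(165)), (np.int64(80), np.int64(184)), (np.int64(84), np.int64(167)), (np.int64(88), np.int64(158)), (np.int64(92), np.int64(55)), (np.int64(96), np.int64(55)), (np.int64(100), np.int64(34)), (np.int64(104), np.int64(0))]
[-134.05239212  134.17364407]
handle y -59.638636237909225 61.74176788454977
```

```bash
cat >> h.py <<'E'
C0=np.array([577.5,-45.7]); CY=0.103
CR=np.array([[np.cos(CY),-np.sin(CY)],[np.sin(CY),np.cos(CY)]])
def case(x,y,z): return np.r_[C0+CR@[x,y],z]
def best(pos,yaw):
    """down orientation (of the two half turns) with the last joint nearest mid range"""
    c=[(abs(q[5]),R) for R in (down(yaw),down(yaw+np.pi)) if (q:=ctrl.solve_ik(pos,R)) is not None]
    return min(c,key=lambda t:t[0])[1]
def st():
    s=sensors.read_state(); return "t %.1f pos %s F %s w %.1f"%(s["t"],np.round(s["eef_pos"],1),np.round(s["force"],1),s["grip_width"])
E
python3 - <<'E'
from h import *
p=[581,-68,300]; R=best(p,.098+np.pi/2); ctrl.move_ptp(p,R); ctrl.gripper_to(80)
im,W=grab("wrist","w1")
Z=W[...,2]; 
for l,c in comps(W,(Z>139)&(Z<150),100):
    if np.linalg.norm(np.nanmedian(W[l][:,:2],0)-[581,-68])<60: print(c,rect(W[l][:,:2]),np.nanmedian(Z[l]))
for l,c in comps(W,(Z>88)&(Z<98),800): print("lid",c,rect(W[l][:,:2]),np.nanmedian(Z[l]))
print(st())
E
```

```text
[319.57696335 195.87643979] (array([581.59313965, -69.26050568]), (90.24696350097656, 50.14834976196289), np.float64(0.09998332312095393)) 145.82044049432773
lid [293.95570151 170.10779778] (array([561.25598145, -49.53959656]), (270.950439453125, 232.6318817138672), np.float64(-1.4611896544301848)) 94.10442435736917
t 2.8 pos [581.  -67.5 300. ] F [ 0.4 -0.1  0.1] w 80.0
```

View pics/w1.png

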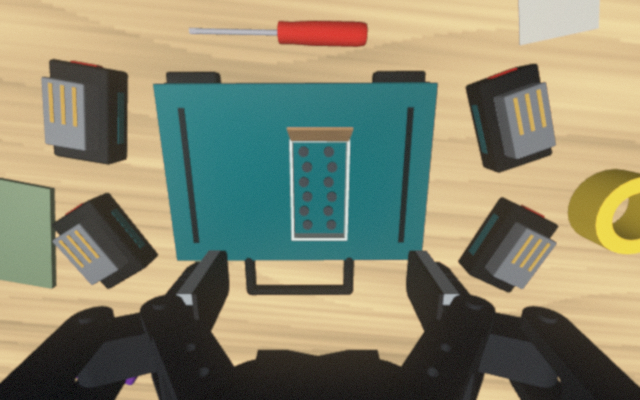

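The wrist view confirms the choices: carton at (320,190) with its flap at (320,133), handle at (300,288), and four black batteries around the case.

```bash
sed -i 's/-45.7\])/-46.5])/' h.py
python3 - <<'E'
from h import *
x,y=581.5,-69; R=best([x,y,300],.1+np.pi/2)
ctrl.move_l([x,y,180],R,vel=200); print(ctrl.move_l([x,y,123],R,vel=80,threshold=8))
print(ctrl.gripper_to(30,force=40),st())
ctrl.move_l([x,y,250],R,vel=120); print(st())
tx,ty=446,354
ctrl.move_l([tx,ty,250],R,vel=200); ctrl.move_l([tx,ty,60],R,vel=150)
print(ctrl.move_l([tx,ty,37],R,vel=25,threshold=4),st())
ctrl.gripper_to(75); ctrl.hold(.3); ctrl.move_l([tx,ty,250],R,vel=200); print(st())
im,W=grab("wrist","w2"); Z=W[...,2]
for l,c in comps(W,(Z>54)&(Z<67),100): print(c,rect(W[l][:,:2]),np.nanmedian(Z[l]))
E
```

```text
False
False t 4.7 pos [582.1 -69.  123.9] F [-0.7  0.5  2.7] w 49.6
t 5.9 pos [580.7 -68.8 248.7] F [ 0.4  0.3 -3.9] w 49.5
True t 10.5 pos [445.7 353.8  39.4] F [0.4 0.  4.4] w 49.7
t 12.4 pos [445.2 353.5 248.4] F [ 0.4 -0.5  0.5] w 75.2
[508.54282494  22.66303531] (array([600.17102051, 206.29710388]), (44.78511428833008, 37.11310577392578), np.float64(1.5174719854462948)) 64.4903136330461
[621.37824406 109.35836554] (array([543.190979  ,  84.93077087]), (143.45921325683594, 5.729371070861816), np.float64(0.08100614485813207)) 60.089758321391685
[317.09307876 185.8150358 ] (array([445.26977539, 353.43493652]), (90.7574234008789, 49.9903564453125), np.float64(0.09836876506533643)) 61.32614403115852
[476.36769364 186.79124676] (array([454.73565674, 198.44824219]), (70.55924987792969, 44.62593078613281), np.float64(0.6389750366618561)) 64.52350209974836
[405.6855792 329.8392435] (array([289.296875  , 236.81776428]), (34.0436897277832, 15.757641792297363), np.float64(-0.33103371981599405)) 64.05693697016599
```

```bash
cat >> h.py <<'E'
def hpos(th,off=6):
    a=np.arctan2(4,223)+th; r=223.
    return case(92.5-r*np.cos(a),0,85+r*np.sin(a)+off)
E
python3 - <<'E'
from h import *
p=hpos(0); up=p+[0,0,120]
R=best(up,CY)
for th in np.linspace(0,1.74,8):
    q=ctrl.solve_ik(hpos(th),R); assert q is not None,th
ctrl.move_l([446,354,300],vel=200)
ctrl.move_ptp(up,R); ctrl.gripper_to(36)
print(ctrl.move_l(p,R,vel=80,threshold=8),st())
ctrl.gripper_to(0,force=30); print(st())
for th in np.linspace(0,1.745,17)[1:]:
    ctrl.move_l(hpos(th),R,vel=120)
    print(round(th,2),st())
    if np.linalg.norm(sensors.read_state()["force"])>35: break
E
```

```text
False t 17.0 pos [448.2 -60.1  95.5] F [-0.   0.6 -0.2] w 36.0
t 17.3 pos [447.6 -60.   95.4] F [-1.8 -0.2  3.9] w 10.5
0.11 t 17.7 pos [449.2 -59.9 119.1] F [-1.3 -2.2  0. ] w 10.5
0.22 t 18.0 pos [453.3 -59.4 142.8] F [-3.1 -2.3  0.2] w 11.0
0.33 t 18.4 pos [459.9 -58.7 166.3] F [-4.6 -3.2  1.7] w 10.8
0.44 t 18.7 pos [468.7 -57.8 188.7] F [-7.5 -2.3  4.1] w 10.7
0.55 t 19.1 pos [479.9 -56.7 210.1] F [-10.1  -2.5   6.1] w 10.5
0.65 t 19.4 pos [493.4 -55.3 230.4] F [-12.7  -2.9  10.3] w 11.1
0.76 t 19.8 pos [509.4 -53.7 249.7] F [-15.7  -0.9  14.8] w 10.6
0.87 t 20.1 pos [528.2 -51.8 267.6] F [-15.1  -1.6  19. ] w 10.9
0.98 t 20.5 pos [549.7 -49.6 283. ] F [-11.5  -0.9  17.7] w 10.9
1.09 t 20.8 pos [572.1 -47.3 295. ] F [-6.3 -0.9 13.6] w 10.8
1.2 t 21.2 pos [594.9 -44.9 304. ] F [-2.8  0.1 10.9] w 10.7
1.31 t 21.5 pos [618.3 -42.5 310.4] F [-1.4 -0.6  7.7] w 10.9
1.42 t 21.9 pos [641.9 -40.1 314.1] F [ 1.4 -1.3  6.6] w 11.1
1.53 t 22.2 pos [665.5 -37.6 315.1] F [ 1.1 -0.9  5.2] w 10.8
1.64 t 22.6 pos [689.  -35.2 313.8] F [ 1.1 -1.6  3.5] w 11.2
1.74 t 22.9 pos [712.4 -32.8 309.8] F [ 2.2 -1.8  2.9] w 10.9
```

Run:
```python
from h import *
print(ctrl.move_l(hpos(1.775),vel=40,threshold=10),st())
ctrl.gripper_to(34); p=np.array(sensors.read_state()["eef_pos"]); ctrl.move_l(p+[0,0,80],vel=150)
ctrl.move_ptp([480,150,330],best([480,150,330],CY)); ctrl.gripper_to(72)
print(st())
im,W=grab("top","t3"); Z=W[...,2]
q=(W[...,:2]-C0)@CR
m=(np.abs(q[...,1])<130)&(q[...,0]>60)&(q[...,0]<160)
for z in (120,170,220,260): 
    k=m&(np.abs(Z-z)<8); print(z,k.sum(),np.nanmedian(q[k][:,0]) if k.sum() else None)
k=m&(Z>290);print(k.sum(),np.nanmedian(q[k],0),np.nanmedian(Z[k]))
win=np.zeros(Z.shape,bool); win[60:320,160:540]=1
for l,c in comps(W,win&(Z>54)&(Z<72),200): print(c.round(),rect(W[l][:,:2]))
```

```text
True t 23.1 pos [712.9 -32.8 309.7] F [0.1 0.5 4.5] w 10.6
t 25.8 pos [480.3 149.8 330. ] F [ 0.1 -0.  -0. ] w 71.9
120 260 99.30115833692523
170 296 108.23620933128561
220 332 117.45670046366041
260 605 125.75857163476833
364 [134.64794198   1.28301172] 308.316924668718
[383.  80.] (array([ 838.69104004, -144.06843567]), (71.2926254272461, 45.02151870727539), np.float64(0.2788546043151532))
[520. 110.] (array([ 756.74438477, -488.55374146]), (109.95991516113281, 33.05194854736328), np.float64(0.7023863003762152))
[426. 147.] (array([ 662.32501221, -249.76145935]), (70.20508575439453, 45.11228561401367), np.float64(0.42756022655251114))
[247. 164.] (array([622.38653564, 205.18754578]), (56.376075744628906, 44.40946960449219), np.float64(-0.10566584309691063))
[458. 212.] (array([ 499.14361572, -323.47021484]), (70.25028991699219, 46.04239273071289), np.float64(-0.3607681797028377))
[241. 297.] (array([284.87164307, 214.92837524]), (58.308013916015625, 44.00129318237305), np.float64(1.2132247393484814))
```

View pics/t3.png

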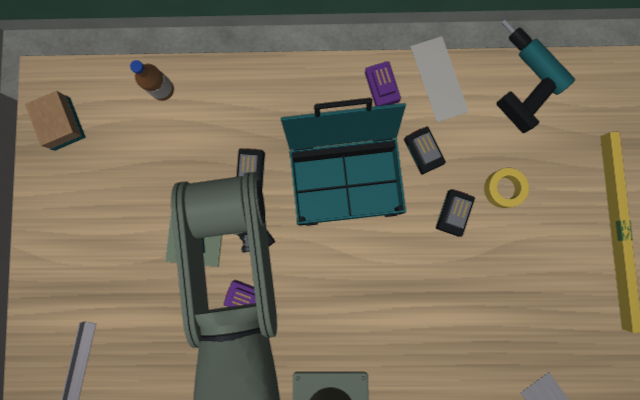

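Top view: the lid is at its stop (slope about 10.7° past upright) and all four bays are empty. One battery was knocked to (426,147), about (662,-250) mm. I'll look again from close up before each pick.

```bash
cat >> h.py <<'E'
BAY={0:(-45,66),1:(-45,-66),2:(30,66),3:(30,-66)}
def find(exp):
    im,W=grab("wrist"); Z=W[...,2]; out=[]
    for l,c in comps(W,(Z>55)&(Z<72),150):
        r=rect(W[l][:,:2])
        if abs(r[1][0]-70)<8 and abs(r[1][1]-44)<6:
            col=im[l].mean(0); purple=col[2]>1.3*col[1]
            print("  cand",r[0].round(1),round(r[2],3),col.round(),purple)
            if not purple: out.append((np.linalg.norm(r[0]-exp),r))
    return min(out,key=lambda t:t[0])[1] if out else None
def battery(exp,ang,bay):
    ctrl.gripper_to(72)
    p=[*exp,260]; ctrl.move_ptp(p,best(p,ang+np.pi/2))
    r=find(np.array(exp)); assert r is not None and np.linalg.norm(r[0]-exp)<70
    c,_,a=r; R=best([*c,260],a+np.pi/2)
    ctrl.move_l([*c,120],R,vel=250)
    hit=ctrl.move_l([*c,71],R,vel=60,threshold=8)
    ctrl.gripper_to(30,force=60); print("grip",hit,st())
    assert sensors.read_state()["grip_width"]>38
    ctrl.move_l([*c,220],R,vel=150)
    bx,by=BAY[bay]; v=case(-50,by,230); Rp=best(v,CY)
    ctrl.move_ptp(v,Rp); ctrl.move_l(case(bx,by,200),Rp,vel=150); print("held",st())
    ctrl.move_l(case(bx,by,100),Rp,vel=120)
    hit=ctrl.move_l(case(bx,by,75),Rp,vel=30,threshold=6); print("down",hit,st())
    if sensors.read_state()["eef_pos"][2]>84: print("NOT SEATED"); return False
    ctrl.gripper_to(51); ctrl.hold(.2)
    ctrl.move_l(case(bx,by,200),Rp,vel=150); ctrl.move_l(case(-50,by,240),Rp,vel=200); print("off",st()); return True
E
python3 - <<'E'
from h import *
print(battery([454,199],.63,2))
im,W=grab("wrist","w4")
for l,c in comps(W,(W[...,2]>60)&(W[...,2]<76),150): 
    r=rect(W[l][:,:2]); print((r[0]-C0)@CR,r[1:],np.nanmedian(W[l][:,2]))
E
```

```text
cand [616.6 204.9] -0.072 [123. 119. 110.] False
  cand [455.1 198.5] 0.634 [124. 120. 109.] False
grip False t 29.2 pos [455.8 198.8  71.8] F [-0.8  0.4  4.1] w 42.3
held t 32.4 pos [599.9  22.6 199.7] F [-0.8 -0.6 -3.7] w 42.4
down True t 34.0 pos [600.   22.3  76.9] F [-0.5 -0.6  4.4] w 42.5
off t 36.1 pos [521.1  14.  239.4] F [ 0.2 -0.1  0.6] w 51.1
True
[-79.20658677   3.05624525] ((251.77210998535156, 13.28812026977539), np.float64(-1.4679122470027366)) 70.24527969696223
[74.40783833 40.40262175] ((177.07656860351562, 1.956419587135315), np.float64(-1.4665353760744084)) 68.45183218256025
[31.01123443 63.68409278] ((70.35690307617188, 44.251914978027344), np.float64(-1.4700730693321997)) 69.65979614090728
```

View pics/w4.png

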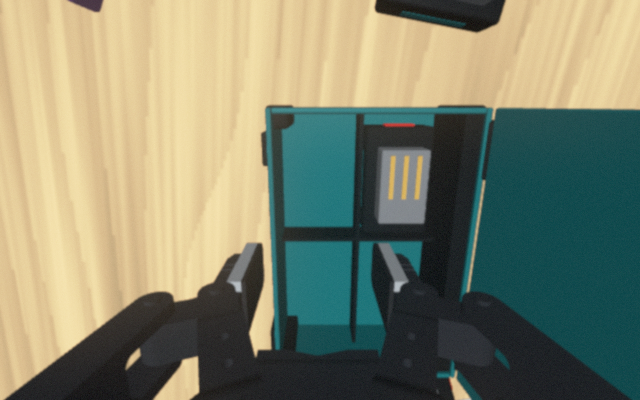

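The first battery stands flat in bay2, at (402,185), with its top 69.7 mm above the bench. Next, the other three.

Run:
```python
from h import *
print(battery([616,205],-.07,0))
print(battery([662,-250],.43,3))
print(battery([499,-323],-.34,1))
ctrl.move_ptp([400,250,330],best([400,250,330],CY))
im,W=grab("top","t5"); Z=W[...,2]
win=np.zeros(Z.shape,bool); win[60:320,160:540]=1
for l,c in comps(W,win&(Z>60)&(Z<76),150): 
    r=rect(W[l][:,:2]); print(c.round(),(r[0]-C0)@CR,r[1:],np.nanmedian(W[l][:,2]))
```

```text
cand [616.2 205.4] -0.088 [119. 115. 105.] False
  cand [601.4  20.6] -1.467 [107. 106.  99.] False
grip False t 39.6 pos [616.8 205.4  72. ] F [-0.3 -0.3  3.6] w 42.7
held t 42.0 pos [525.3  15.4 198.8] F [ 0.4 -0.1 -5.6] w 42.7
down True t 43.7 pos [525.4  14.6  76.9] F [ 0.3 -0.3  5.5] w 42.5
off t 45.5 pos [521.3  13.9 240.2] F [-0.9  0.3 -0.2] w 51.2
True
  cand [602.3  17.4] -1.465 [116. 115. 108.] False
  cand [ 664.7 -250.9] 0.434 [131. 126. 116.] False
  cand [528.4  11.8] -1.453 [111. 106.  96.] False
  cand [ 501.4 -325.1] -0.35 [124. 120. 109.] False
grip False t 49.1 pos [ 665.3 -251.1   72.1] F [ 0.6 -0.4  2.8] w 42.6
held t 52.0 pos [ 613.8 -109.3  199.6] F [-0.5  0.8 -4.8] w 42.5
down True t 53.7 pos [ 613.6 -108.9   77. ] F [-0.6 -0.5  5.2] w 42.7
off t 55.8 pos [ 534.7 -117.3  239.4] F [-0.3 -0.1 -0.1] w 50.8
True
  cand [ 615.7 -112.9] -1.468 [99. 97. 91.] False
  cand [ 500.9 -325.6] -0.348 [111. 106.  97.] False
  cand [527.5  11.2] -1.454 [93. 90. 82.] False
grip False t 59.7 pos [ 501.3 -326.4   71.9] F [-0.8 -0.8  3. ] w 42.5
held t 62.6 pos [ 538.4 -116.8  19
[... 393 characters left out ...]
64(0.6905138616576147)) 65.74761915610955
[372. 167.] [ 29.71664098 -67.07642465] ((69.92660522460938, 44.68517303466797), np.float64(-1.4655828965105417)) 68.88200786493634
[320. 173.] [29.73500142 64.46768543] ((69.83316802978516, 44.67184829711914), np.float64(-1.4718977175083103)) 68.64063093315241
[375. 196.] [-45.02342769 -67.07609602] ((70.11514282226562, 44.277793884277344), np.float64(-1.470210355286393)) 68.86646347364406
[321. 202.] [-45.13497429  69.01806805] ((69.69468688964844, 44.244022369384766), np.float64(-1.4566408754197884)) 68.66889492408703
[245. 301.] [-266.7985841   285.30620152] ((69.86164855957031, 44.88182830810547), np.float64(1.214552990942158)) 63.88211326822125
```

View pics/t5.png

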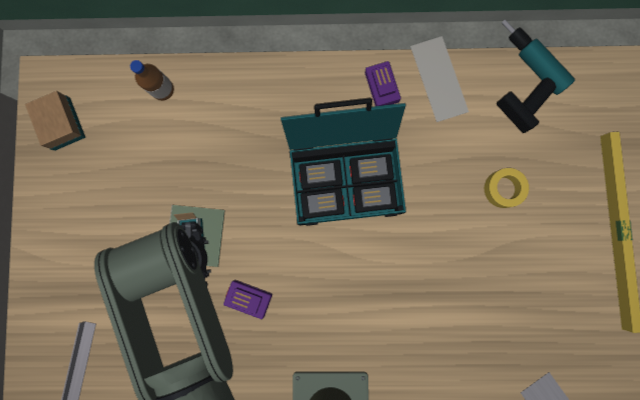

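All four batteries stand upright in the bays, with tops at 69 mm. Next I shut the lid.

Run:
```python
from h import *
p=hpos(1.75); up=p+[0,0,80]; v=case(-50,0,390); R=best(v,CY)
ctrl.move_ptp(v,R); ctrl.gripper_to(40); ctrl.move_l(up,R,vel=200)
print(ctrl.move_l(p,R,vel=80,threshold=8),st())
ctrl.gripper_to(0,force=30); print(st()); assert sensors.read_state()["grip_width"]>7
for th in np.linspace(1.75,0,17)[1:]:
    ctrl.move_l(hpos(th),R,vel=120)
    F=np.linalg.norm(sensors.read_state()["force"])
    if F>40: print("FORCE",th,st()); break
print(st())
print(ctrl.move_l(hpos(0)-[0,0,4],vel=25,threshold=12),st())
ctrl.gripper_to(36); ctrl.move_l(hpos(0)+[0,0,150],vel=150); 
im,W=grab("wrist","w6"); Z=W[...,2]; q=(W[...,:2]-C0)@CR
for x in (-80,-40,0,40,80):
    k=(np.abs(q[...,0]-x)<5)&(np.abs(q[...,1])<100)&(Z>70)&(Z<150); print(x,k.sum(),np.nanmedian(Z[k]))
```

```text
False t 71.4 pos [713.4 -32.6 310.7] F [ 0.1 -0.6  0. ] w 40.2
t 71.8 pos [712.9 -32.6 310.6] F [-2.8 -0.4  2.8] w 10.8
t 77.4 pos [447.6 -59.9  95.2] F [ 0.5 -1.  -2.3] w 10.8
True t 77.6 pos [447.6 -59.9  93.4] F [-2.5  1.3  7.2] w 10.5
-80 2169 94.16406394116453
-40 2661 94.13937399150743
0 2638 94.1690628576275
40 2726 94.22073346458635
80 2730 94.23517845466806
```

Lid flat at 94 mm, so it is shut. Carton next.

Run:
```python
from h import *
p=[445.5,353.5,250]; R=best(p,.098+np.pi/2); ctrl.move_ptp(p,R); ctrl.gripper_to(75)
im,W=grab("wrist"); Z=W[...,2]
r=[rect(W[l][:,:2]) for l,c in comps(W,(Z>56)&(Z<66),400)]; r=min(r,key=lambda r:np.linalg.norm(r[0]-p[:2])); print(r)
c,_,a=r; R=best([*c,250],a+np.pi/2)
ctrl.move_l([*c,100],R,vel=200); print(ctrl.move_l([*c,39],R,vel=60,threshold=8))
ctrl.gripper_to(30,force=40); print(st())
ctrl.move_l([*c,260],R,vel=130)
t=case(0,0,0)[:2]
ctrl.move_l([*t,260],R,vel=180); ctrl.move_l([*t,140],R,vel=120)
print(ctrl.move_l([*t,120],R,vel=25,threshold=4),st())
ctrl.gripper_to(75); ctrl.hold(.3); ctrl.move_l([*t,300],R,vel=150)
ctrl.move_ptp([330,330,350],best([330,330,350],CY)); ctrl.hold(.5)
im,W=grab("top","t7"); Z=W[...,2]; q=(W[...,:2]-C0)@CR
for l,k in comps(W,(Z>139)&(Z<152)&(np.abs(q[...,0])<100)&(np.abs(q[...,1])<140),100):
    r=rect(W[l][:,:2]); print("carton",(r[0]-C0)@CR,r[1:],np.nanmedian(Z[l]))
for x in (-80,-60,60,80):
    k=(np.abs(q[...,0]-x)<5)&(np.abs(q[...,1])<100)&(Z>70)&(Z<120); print(x,np.nanmedian(Z[k]))
print(st())
```

```text
(array([444.93206787, 353.97750854]), (91.05260467529297, 50.000999450683594), np.float64(0.09638798907031965))
False
t 83.6 pos [445.4 354.1  39.6] F [-0.7 -0.3  3.1] w 49.6
True t 89.7 pos [577.2 -46.5 124.1] F [-1.4 -0.2  5.1] w 49.7
-80 93.56113075352957
-60 93.39950821713953
60 93.34584496043699
80 93.65818636726783
t 94.4 pos [330. 330. 350.] F [0.2 0.1 0.4] w 74.9
```

View pics/t7.png

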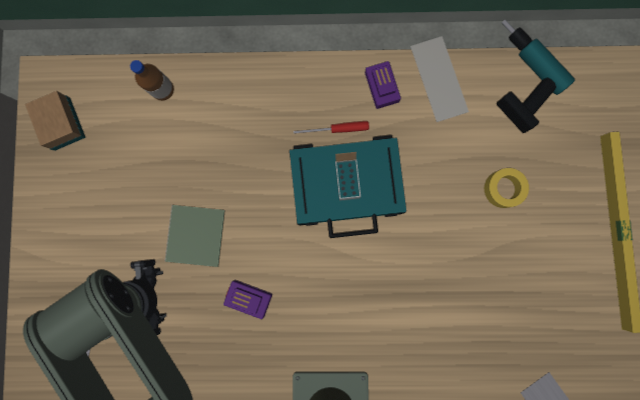

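The top view shows the carton upright on the shut lid at (347,178). The driver at (335,128) and the tape at (507,187) have not moved, and the arm is clear. I'm handing in.

```bash
python3 -c "
from plant import ctrl
ctrl.finish_job()"
```

```text
the job is handed in; nothing more can be done
```

I finished the packing sequence and handed the job in at about 94 s of the 210 s allowed; no verdict was reported. I moved the carton to the offcut, opened the lid to its stop, and stood all four black batteries in the four bays. Then I shut the lid and put the carton back on top.

**Battery knocked aside:** one battery moved about 35 mm during the run. I found it again in the images before picking it up.

**Last checks:**
- **Batteries:** their tops measured about 69 mm above the bench, which is right for standing on the bay floor. I measured this just before shutting the lid.
- **Lid:** it is level at 93–94 mm, so it is shut.
- **Carton:** the last picture shows it upright at the middle of the lid. The numeric check of its pose found nothing: I had set it to look at rim height, while the carton's inside had read about 135 mm from this camera before. I relied on the picture and on the touchdown at the expected height.
- **Left alone:** the tape roll, the screwdriver and the purple look-alikes appear unmoved in the last picture. The gripper is clear of everything.

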